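Pry open the spacer case and refill it

ROBOT

A 6-joint arm with a two-finger parallel gripper is mounted at the origin on the work surface. World frame = base frame: x ahead of the robot, y to its left, z up, the work surface at z = 0. Lengths are in mm, angles in rad, forces in N, time in s.
With the tool pointing down it reaches from about 350 to 875 mm from the base axis. Payload 4.2 kg.
Tool frame: the origin (TCP) lies at the very end of the fingers, on their centre line; the grasp point (between the pads) lies 19 mm behind it; z points along the fingers, y is the line along which they close (so a half turn about z gives the same grasp; the last joint's range is limited). The gripper opens to 85 mm and grips with 20 to 120 N. Pads are 22 mm wide; open, the fingers measure 114 mm over their backs; the gripper's body (76 mm by 85 mm) begins 54 mm behind the grasp point. The pads swing forward as they close: fully open they stand 13 mm farther back than shut.
Start: joints at [1.405, 0.385, 0.008, 0, -1.194, -0.259], TCP at [257.553, 569.443, 231.312] pointing down, gripper open.
Joint ranges: [-3.14, 3.14], [-1.21, 2.06], [-1.07, 1.41], [-3.16, 2.05], [-2.99, -0.16], [-3.1, 3.1]. Speed limits (rad/s): [2.79, 2.79, 3.14, 3.14, 3.14, 3.14].

INTERFACE

Orientations are given as a unit quaternion [x, y, z, w].
In Python, from bench import read_state, get_image, get_calibration, job_done gives the robot as it stands.
- The arm moves only by the shell command python3 -m creep 'ROWS'. ROWS is a JSON object of lists of equal length, an entry for each row: "translation": the shift along the world's x, y, z in cm, a list of three; "delta_rot": the turn, a rotation vector about the world's x, y, z in degrees, a list of three; "hand": the finger opening in cm, from 0 to 8.54. A call has 1 to 8 rows; each row is the pose to reach, as a shift and turn from the pose commanded when the call began; what a row does not reach only later rows make up. A row lasts 1/8 s, in which the tool goes at most 62.5 mm and 10.7 degrees, less where a joint would pass 70% of its speed; a pose out of reach is approached as far as the arm can. A call with a gripper value outside its range is refused whole. The fingers move at their own pace and stop on an object; the grip force is fixed at half the most. Time passes only in rows, so rows that repeat a pose let the fingers close. It gives the time, the measured TCP pose, the force, the opening and the grip force at its end, in the units of the state.
- read_state(): the state, without advancing time (a new reading comes with each control period).
- get_image(name): name is "scene" or "top" or "wrist"; returns (picture, depth): 420x560x3 uint8, red, green, blue; 420x560 float32, mm along the optical axis (not along the pixel's ray), 0 where there is no reading.
- get_calibration(name): a dict with "intrinsics" (3x3 intrinsics, pixels), "xyz" and "attitude" of the camera in the world. Camera axes: x right, y down, z forward; pixel columns grow to the right and rows downward; lengths in mm; the calibration is good to about 2 mm. A picture is of the moment at which its call begins: read the wrist's pose just before it. get_calibration takes no time and is no camera call; for the wrist camera it gives the pose at the moment of the call.
- job_done(): hands the job in; it is judged then, once.
The state is a dict: "clock": time; "joints": joint angles; "joint_vel": joint speeds; "joint_efforts": joint torques, N m; "position": TCP position; "ee_rot": TCP orientation; "contact_force": force on the tool from outside, world axes, zero at the start; "wrist_torque": the same for the moment, N m; "gripper_width": finger opening in mm; "grasp_force": force on a finger pad.
Only numpy, scipy, OpenCV 4.12 (cv2) and the standard library are available. Lean on these libraries where they do the work, as an engineer would, in place of code of your own. Each camera call takes 0.05 s, during which the arm holds its last target. There are 200 camera calls.

TASK

Slide the blade of the pry tool into the notch under the closed cover of the grey parts case, lever the cover up with it until it stands about upright, and lay the tool flat on the bench again. Then take the scoop by its handle, pour all six brass spacers into the open case and set the empty scoop back down upright on the bench. Keep your fingers off the case and its cover, and leave the board holder, the swab jar and the wick spool where they are.

Things in the scene. Friction and masses are not known exactly. Their poses are not given: they have to be found in the camera images.
- case: grey rectangular parts case, fixed to the bench, 100 mm (its x) x 150 mm (its y) x 50 mm high, open-topped under its cover, walls and floor 4 mm. Origin: centre of the underside. Its -x face is the front, with the notch; the hinge is on the +x top edge
- lid (a joint): the case's grey cover, a flat plate 100 x 150 x 5 mm with a thin metal panel on top, underside level with the case's rim (50 mm high) when shut, its front edge flush with the case's front. Value in rad: 0 shut, 1.57 upright, 1.9 the stop. A stiff hinge: it stays wherever it is left; 1 to 2 N at the front edge moves it
- notch (a point): centre of the pry notch in the top of the case's front wall, at the outer face: an opening 64 mm wide (along case y) and 11 mm high, from 39 mm above the bench up to the cover's underside at 50 mm. Behind the 4 mm wall is the case's hollow
- case_hinge (a point): middle of the cover's hinge line (along case y), on the top of the case's rear edge, 50 mm above the bench
- pry_tool: pry tool lying flat on the bench, 190 mm long along its x: black handle (from x = -95 to -5 mm, 18 mm wide, 20 mm high) and a flat steel blade (x = -5 to +95 mm, 16 mm wide, 3 mm thick, flush with the handle's underside). Origin: middle of the length, on the underside; weight about 70 g
- pry_grip (a point): good place to grip on the pry tool's handle, 30 mm behind its origin and 10 mm above its underside; close the fingers across the 18 mm width
- pry_tip (a point): end of the blade, at mid thickness (1.5 mm above the tool's underside), 125 mm ahead of pry_grip
- scoop: aluminium scoop with six spacers: tray 60 mm wide from x = -24 to +65 mm, floor 2 mm, side and rear walls 32 mm high, 3 mm thick; open +x end, its floor rising from x = 35 mm at 20 degrees to a lip 12 mm high; straight black handle x = -86 to -24 mm, 14 mm wide, 36 mm high. Origin on the underside. 120 g empty
- scoop_grip (a point): good place to grip on the scoop's handle, 57 mm behind its origin, 22 mm high; close the fingers across the 14 mm width
- scoop_spout (a point): middle of the spout lip, 64 mm ahead of the scoop's origin, 12 mm high
- spacer1: brass spacer, a cylinder 12 mm in diameter and 12 mm high, 12 g, starting on end in the scoop. Origin: centre of its lower end
- spacer2: brass spacer, a cylinder 12 mm in diameter and 12 mm high, 12 g, starting on end in the scoop. Origin: centre of its lower end
- spacer3: brass spacer, a cylinder 12 mm in diameter and 12 mm high, 12 g, starting on end in the scoop. Origin: centre of its lower end
- spacer4: brass spacer, a cylinder 12 mm in diameter and 12 mm high, 12 g, starting on end in the scoop. Origin: centre of its lower end
- spacer5: brass spacer, a cylinder 12 mm in diameter and 12 mm high, 12 g, starting on end in the scoop. Origin: centre of its lower end
- spacer6: brass spacer, a cylinder 12 mm in diameter and 12 mm high, 12 g, starting on end in the scoop. Origin: centre of its lower end
- board_holder: bystander: brass plate 100 x 150 mm, about 20 mm high, with a steel clamp bar and a small green circuit board. Origin: centre of the underside
- swab_jar: bystander: clear open jar of cotton swabs, 72 mm in diameter, 78 mm high. Origin: centre of the underside
- wick_spool: bystander: flat white plastic spool of copper wick, 64 mm in diameter, 15 mm high, lying flat. Origin: centre of the underside
There are look-alikes about, which are no part of the job. There is more than one size of the case; the one meant has the size given above.

How it is judged (in metres and radians):
On the way, in this order (a step that is already met when the one before it is completed fails the run):
1. the cover is being raised by the pry tool's blade (past 0.3 rad, with the tool touching it) (value of joint lid above 0.3 rad and contact force between pry_tool and case above 0.1 N), for 0.1 s.
2. the cover stands about upright (past 1.2 rad) (value of joint lid above 1.2 rad), for 0.2 s.
3. the scoop is tipped by 0.6 rad or more above the case (angle between scoop's own z axis and vertical above 0.6 rad and height (world z) of scoop_spout above 0.03 m and horizontal distance between scoop_spout and case below 0.09 m), for 0.1 s.
At the end, for the whole second after the job is handed in: The cover is open past 1.2 rad; all six spacers lie still inside the case, below its rim; the pry tool lies flat and still on the bench (underside within 8 mm of it, within 0.12 rad of level); the scoop stands upright and still on the bench (same tolerances) (value of joint lid above 1.2 rad and x of spacer1 in the frame of case between -0.05 and 0.05 m and y of spacer1 in the frame of case between -0.075 and 0.075 m and z of spacer1 in the frame of case between 0 and 0.05 m and linear speed of each of spacer1, spacer2, spacer3, spacer4, spacer5, spacer6 below 0.05 m/s and x of spacer2 in the frame of case between -0.05 and 0.05 m and y of spacer2 in the frame of case between -0.075 and 0.075 m and z of spacer2 in the frame of case between 0 and 0.05 m and x of spacer3 in the frame of case between -0.05 and 0.05 m and y of spacer3 in the frame of case between -0.075 and 0.075 m and z of spacer3 in the frame of case between 0 and 0.05 m and x of spacer4 in the frame of case between -0.05 and 0.05 m and y of spacer4 in the frame of case between -0.075 and 0.075 m and z of spacer4 in the frame of case between 0 and 0.05 m and x of spacer5 in the frame of case between -0.05 and 0.05 m and y of spacer5 in the frame of case between -0.075 and 0.075 m and z of spacer5 in the frame of case between 0 and 0.05 m and x of spacer6 in the frame of case between -0.05 and 0.05 m and y of spacer6 in the frame of case between -0.075 and 0.075 m and z of spacer6 in the frame of case between 0 and 0.05 m and height (world z) of each of pry_tool, scoop below 0.008 m and angle between each of pry_tool, scoop's own z axis and vertical below 0.12 rad and linear speed of each of pry_tool, scoop below 0.02 m/s); the robot touches nothing.
It fails at once if the fingers press on the case or its cover with more than 1.5 N (contact force between the fingers and case above 1.5 N).
It fails at once if the board holder is moved more than 25 mm (distance of board_holder from where it was at the start of the episode above 0.025 m).
It fails at once if the swab jar is moved more than 25 mm (distance of swab_jar from where it was at the start of the episode above 0.025 m).
It fails at once if the wick spool is moved more than 25 mm (distance of wick_spool from where it was at the start of the episode above 0.025 m).
It also fails if it takes over 69 s, if anything falls off the work surface, if the arm or the gripper's body presses on something with over 40 N, if the wrist force passes 120 N, or if a joint passes its speed limit or range.

## Working session

There is one attempt and no reset: what is moved stays moved. The work goes in short steps, Python scripts to look and compute and a shell command to move; the robot and the scene stay as the last step left them, time stands still between calls to the robot, and variables do not carry over. Pictures are saved under pics/ and viewed, at most 10 in all, crops included, and the job is handed in when it is done.

```bash
mkdir -p pics; ls; python3 - <<'E'
from bench import *
import cv2,numpy as np
s=read_state();print(s)
for n in ("scene","top"):
    im,d=get_image(n);c=get_calibration(n);print(n,c)
    cv2.imwrite(f"pics/{n}0.png",im[:,:,::-1]);np.savez(f"{n}0.npz",im=im,d=d,K=c["intrinsics"],t=c["xyz"],R=np.array(c["attitude"]))
E
```

```text
pics
{'clock': 0.0, 'joints': array([ 1.40457789e+00,  3.85554335e-01,  6.61786578e-03, -5.36696013e-04,
       -1.19397676e+00, -2.58619246e-01]), 'joint_vel': array([ 3.69387299e-04, -7.85359875e-04, -3.26706412e-05,  1.94012985e-03,
        5.97877298e-05, -4.38356471e-04]), 'joint_efforts': array([ 2.73056839e-04, -3.92292058e+01,  1.88406783e+01,  4.18628767e+00,
       -4.69617167e-03,  5.46476912e-06]), 'position': array([257.32879821, 568.92363702, 230.21420528]), 'ee_rot': array([ 9.77502366e-01, -2.10921647e-01, -2.00266362e-04,  1.06884026e-03]), 'contact_force': array([-0.13770841, -0.3834374 ,  0.35087071]), 'wrist_torque': array([0.01268173, 0.03306121, 0.01063394]), 'grasp_force': 0.0, 'gripper_width': 85.81548815799837}
scene {'intrinsics': array([[408.73514154,   0.        , 273.78719108],
       [  0.        , 408.73514154, 204.34951422],
       [  0.        ,   0.        ,   1.        ]]), 'xyz': array([1054.18427899,  514.40259507,  939.07222583]), 'attitude': array([ 0.34474977,  0.87579069, -0.31141146, -0.13100061])}
top {'intrinsics': array([[390.4950865 ,   0.        , 272.89246153],
       [  0.        , 390.4950865 , 207.26625705],
       [  0.        ,   0.        ,   1.        ]]), 'xyz': array([ 435.6787669 ,   -7.59164252, 1127.18482847]), 'attitude': array([ 0.7083429 , -0.70354924,  0.04317932, -0.03747452])}
```

View pics/top0.png

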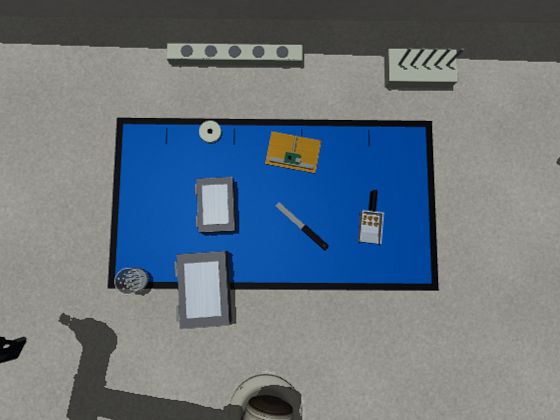

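View pics/scene0.png

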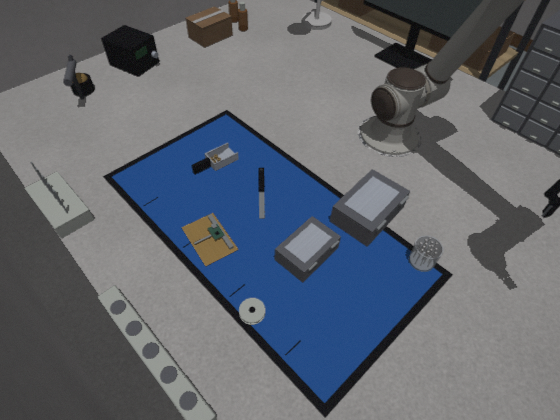

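Top view: the 100x150 case is at (215,204) px, with the larger look-alike at (203,289). The pry tool runs from (278,205) to (326,247) and the scoop is at (371,225). I need to know which side the notch is on, plus metric poses.

```bash
cat > h.py <<'E'
import numpy as np,cv2
from scipy.spatial.transform import Rotation as Ro
def load(n):
    z=np.load(n);return z["im"],z["d"],z["K"],z["t"],Ro.from_quat(z["R"]).as_matrix()
def cloud(d,K,t,R):
    v,u=np.indices(d.shape);p=np.stack([(u-K[0,2])/K[0,0]*d,(v-K[1,2])/K[1,1]*d,d],-1)
    P=p@R.T+t;P[d==0]=np.nan;return P
def uv(p,K,t,R):
    q=(np.asarray(p,float)-t)@R;return (q/q[...,2:])@K.T
def rect(P):
    (c,s,a)=cv2.minAreaRect(P[:,:2].astype(np.float32));return np.round(c,1),np.round(s,1),round(a,2)
E
python3 - <<'E'
from h import *
rois={'case':(190,170,242,240),'pry':(270,196,335,255),'scoop':(352,184,390,250),'holder':(258,125,330,178),'spool':(195,118,225,145)}
im,d,K,t,R=load("top0.npz");P=cloud(d,K,t,R)
print("bench z",np.nanmedian(P[240:280,250:300,2]))
im2,d2,K2,t2,R2=load("scene0.npz");P2=cloud(d2,K2,t2,R2)
m2=np.isfinite(P2[...,2])
print("bench z scene",np.nanmedian(P2[170:200,270:300,2]))
for n,(a,b,c,e) in rois.items():
    Q=P[b:e,a:c].reshape(-1,3);I=im[b:e,a:c].reshape(-1,3).astype(int)
    nb=~((I[:,2]>I[:,0]+50))&np.isfinite(Q[:,2])
    for nm,k in (("notblue",nb),("z>8",nb&(Q[:,2]>8)),("z>40",Q[:,2]>40)):
        if k.sum()>5: print(n,nm,k.sum(),rect(Q[k]),"z",np.round(np.percentile(Q[k,2],[5,50,95]),1))
    # scene
    q=Q[nb];lo=q[:,:2].min(0)-8;hi=q[:,:2].max(0)+8
    k=m2&(P2[...,0]>lo[0])&(P2[...,0]<hi[0])&(P2[...,1]>lo[1])&(P2[...,1]<hi[1])
    I=im2.astype(int);k&=~(I[...,2]>I[...,0]+50)
    k8=k&(P2[...,2]>8);
    print("   scene notblue",rect(P2[k]),"z>8",rect(P2[k8]) if k8.sum()>5 else None,"z50/95",np.round(np.percentile(P2[k][:,2],[5,50,95]),1))
A=cv2.resize(im[160:260,180:345],None,fx=4.8,fy=4.8,interpolation=cv2.INTER_CUBIC)[:,:,::-1]
B=cv2.resize(im2[200:290,260:350],(540,540),interpolation=cv2.INTER_CUBIC)[:,:,::-1]
cv2.imwrite("pics/c1.png",A[:,:800]);cv2.imwrite("pics/c2.png",B)
E
```

```text
bench z 0.264735206089199
bench z scene -0.7966985480397852
case notblue 2114 (array([570.7, 146.2]), array([160.2, 105.8]), 3.26) z [26.  55.1 58.7]
case z>8 2047 (array([566., 147.]), array([149.9, 103.6]), 3.22) z [49.4 55.2 58.8]
case z>40 2002 (array([566. , 148.7]), array([150.1, 106.6]), 3.35) z [51.7 55.2 58.9]
   scene notblue (array([567.2, 148.3]), array([154. , 107.1]), 3.13) z>8 (array([567.6, 148.4]), array([153.1, 107.1]), 3.13) z50/95 [10.5 53.5 56.7]
pry notblue 383 (array([511.1, -99. ]), array([190.7,  20.4]), 48.86) z [-0.3 14.3 21.5]
pry z>8 195 (array([ 502.6, -106.6]), array([162.7,  17.9]), 49.01) z [15.6 19.2 22.4]
   scene notblue (array([512.7, -94.9]), array([189.3,  15.4]), 47.85) z>8 (array([ 480.2, -133. ]), array([89.2, 12.6]), 47.74) z50/95 [-1.3  3.7 20.8]
scoop notblue 862 (array([ 537.8, -295.6]), array([ 64.4, 149.9]), 85.64) z [ 0.1 11.6 36.4]
scoop z>8 511 (array([ 538.4, -296. ]), array([ 61.2, 148.9]), 82.9) z [ 9.6 23.2 37.1]
   scene notblue (array([ 536.2, -294.2]), array([ 66.4, 159.8]), 85.89) z>8 (array([ 539.4, -294.4]), array([ 66.4, 153.3]), 85.89) z50/95 [ 0.1 15.  33.7]
holder notblue 1743 (array([753.7, -86.3]), array([167.4, 153.4]), 79.6) z [ 0.2  4.5 18.4]
holder z>8 385 (array([729.5, -73. ]), array([140.2,  90.7]), 75.33) z [ 8.9 15.9 21.7]
   scene notblue (array([744.2, -86.7]), array([205. , 155.8]), 89.69) z>8 (array([731.9, -74.1]), array([131.5,  86. ]), 79.07) z50/95 [-2.3  2.4 16.2]
spool notblue 548 (array([794.3, 173.7]), array([76.7, 87.3]), 0.35) z [-1.5 13.6 18.1]
spool z>8 360 (array([786.5, 171.7]), array([61.5, 61.4]), 68.46) z [11.6 15.  18.8]
   scene notblue (array([795.6, 174. ]), array([103.2,  90. ]), 89.6) z>8 (array([787.6, 172.2]), array([62.4, 62.5]), 69.43) z50/95 [-3.3  3.2 15.8]
```

View pics/c1.png

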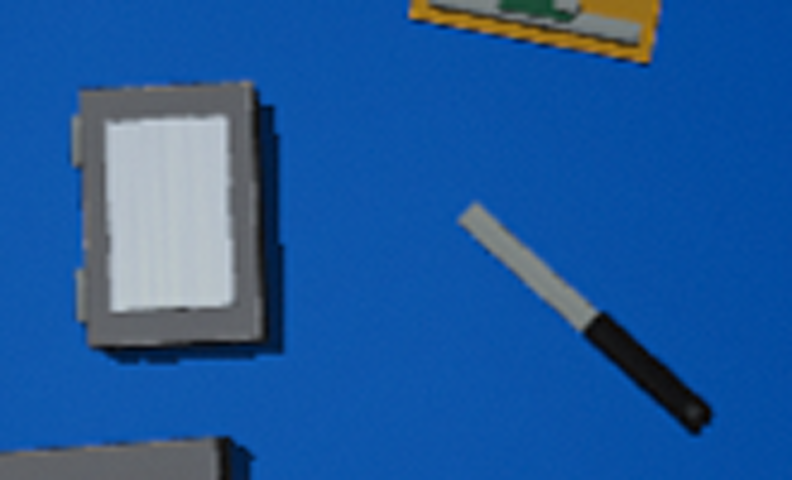

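View pics/c2.png

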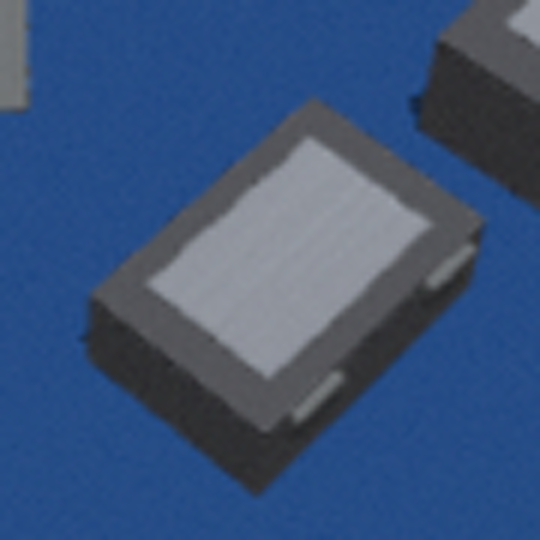

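Hinge leaves are on the case's +y side (c1 left edge, (75,140) and (82,295)), so the notch faces −y. The blade points to (470,210) in c1. I'll move over the pry tool first and refine with the wrist camera.

```bash
python3 -m creep '{"translation":[[15.6,-45.9,-2],[15.6,-45.9,-2],[15.6,-45.9,-2],[15.6,-45.9,-2],[15.6,-45.9,-2],[15.6,-45.9,-2],[15.6,-45.9,-2],[15.6,-45.9,-2]],"delta_rot":[[0,0,-9],[0,0,-18],[0,0,-27],[0,0,-36],[0,0,-45],[0,0,-54],[0,0,-63],[0,0,-72]],"hand":[5,5,5,5,5,5,5,5]}'
python3 -m creep '{"translation":[[7.9,-22.9,-3],[7.9,-22.9,-3],[7.9,-22.9,-3],[7.9,-22.9,-3],[7.9,-22.9,-3],[7.9,-22.9,-3],[7.9,-22.9,-3]],"delta_rot":[[0,0,-9],[0,0,-18],[0,0,-27],[0,0,-35.3],[0,0,-35.3],[0,0,-35.3],[0,0,-35.3]],"hand":[5,5,5,5,5,5,5]}'
python3 - <<'E'
from bench import *
import cv2,numpy as np
s=read_state();print(s["joints"],s["position"],s["clock"])
im,d=get_image("wrist");c=get_calibration("wrist");print(c)
cv2.imwrite("pics/w1.png",im[:,:,::-1]);np.savez("w1.npz",im=im,d=d,K=c["intrinsics"],t=c["xyz"],R=np.array(c["attitude"]))
E
```

```text
clock: 1.1
position: [413.4, 108.1, 211.1]
ee_rot: [-0.665, 0.747, 0.0, -0.0]
contact_force: [1.2, 0.6, -0.2]
gripper_width: 49.8
grasp_force: 0.0
clock: 1.98
position: [492.3, -117.5, 181.5]
ee_rot: [-0.411, 0.912, 0.0, 0.0]
contact_force: [-0.9, 0.7, 0.0]
gripper_width: 49.7
grasp_force: 0.0
[ 8.67608024e-02  2.28095785e-01 -3.53251298e-01 -1.87465130e-04
 -9.89244153e-01 -8.11368303e-01] [ 492.32615759 -117.53440803  181.51179241] 1.975
{'intrinsics': array([[299.93274401,   0.        , 278.66982902],
       [  0.        , 299.93274401, 203.83314127],
       [  0.        ,   0.        ,   1.        ]]), 'xyz': array([ 437.44757135, -177.4908289 ,  324.32529682]), 'attitude': array([0.35033008, 0.92247891, 0.15163397, 0.05752075])}
```

View pics/w1.png

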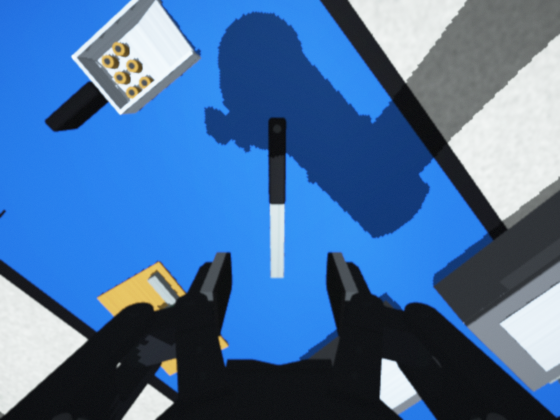

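The wrist view shows the tool between the fingers, from handle end (277,118) to blade tip (277,278), and the scoop at (130,65). Next I refine both positions from this view's depth.

```bash
python3 - <<'E'
from h import *
im,d,K,t,R=load("w1.npz");P=cloud(d,K,t,R);I=im.astype(int)
print("bench",np.nanmedian(P[300:340,60:95,2]))
sub=np.zeros(d.shape,bool);sub[112:285,262:293]=1
dark=sub&(P[...,2]>10); blade=sub&(I[...,0]>150)
for n,m in (("handle",dark),("blade",blade),("all",dark|blade)):print(n,rect(P[m]),np.round(np.percentile(P[m][:,2],[5,50,95]),1))
for n,(v,u) in (("tip",(277,277)),("tail",(118,277))):print(n,P[v,u])
s=np.zeros(d.shape,bool);s[0:135,40:205]=1
k=s&(P[...,2]>8);print("scoop",rect(P[k]))
k=s&(P[...,2]>8)&(I.max(-1)<60);k[:75]=0;Q=P[k];print("handle?",rect(Q),np.percentile(Q[:,2],[5,50,95]))
k=s&(P[...,2]>27)&(I.max(-1)<70);k[:75]=0;Q=P[k];print("handle top",rect(Q),Q.mean(0))
# scoop handle in the top/scene views
for f,(a,b,c,e) in (("top0.npz",(352,184,390,212)),("scene0.npz",(185,150,215,178))):
    im,d,K,t,R=load(f);P=cloud(d,K,t,R)[b:e,a:c];J=im[b:e,a:c].astype(int);k=(P[...,2]>25)&(J.max(-1)<70);Q=P[k];print(f,k.sum(),rect(Q),Q.mean(0))
E
```

```text
bench 0.42140081196293977
handle (array([ 477.9, -135.4]), array([89.2, 17.9]), 48.8) [17.7 19.9 21.1]
blade (array([542.5, -61.6]), array([95.8, 13.6]), 48.68) [nan nan nan]
all (array([510.5, -96.6]), array([190.7,  15.8]), 48.81) [nan nan nan]
tip [574.62081923 -25.98291397   1.98907248]
tail [ 448.24457138 -167.74685344   17.45354291]
scoop (array([ 538.1, -296.9]), array([ 60.8, 151. ]), 83.65)
handle? (array([ 581.6, -300.4]), array([12.6, 59.2]), 83.8) [12.68333914 35.17807761 37.1200771 ]
handle top (array([ 581.6, -300.4]), array([12.6, 59.3]), 83.71) [ 580.91975069 -299.39039504   35.02034911]
top0.npz 122 (array([ 582.8, -300.2]), array([14.4, 59.6]), 83.88) [ 582.4289976  -299.40235333   34.65684236]
scene0.npz 90 (array([ 584.6, -298.4]), array([17.2, 59.8]), 88.26) [ 585.6623532  -297.8090643    32.26734472]
```

```bash
python3 -m creep '{"translation":[[-0.1,-0.15,-6],[-0.1,-0.15,-12],[-0.1,-0.15,-16],[-0.1,-0.15,-17.7],[-0.1,-0.15,-17.7],[-0.1,-0.15,-17.7],[-0.1,-0.15,-17.7],[-0.1,-0.15,-17.7]],"delta_rot":[[0,0,0.2],[0,0,0.2],[0,0,0.2],[0,0,0.2],[0,0,0.2],[0,0,0.2],[0,0,0.2],[0,0,0.2]],"hand":[4,4,4,4,4,1,1,1]}'
python3 -m creep '{"translation":[[0,0,0],[0,0,0],[0,0,0]],"delta_rot":[[0,0,0],[0,0,0],[0,0,0]],"hand":[0.5,0.5,0.5]}'
```

```text
clock: 3.02
position: [492.7, -119.7, 5.8]
ee_rot: [-0.411, 0.911, -0.001, 0.002]
contact_force: [-1.6, 3.3, 6.0]
gripper_width: 16.1
grasp_force: 61.2
clock: 3.4
position: [492.7, -119.7, 5.8]
ee_rot: [-0.411, 0.911, -0.001, 0.001]
contact_force: [-0.2, 2.3, 6.6]
gripper_width: 16.4
grasp_force: 61.2
```

```bash
python3 -m creep '{"translation":[[0,0,3],[1,1,4.3],[3,2,4.3],[5,4,4.3],[7,5,4.3],[8.6,5.3,4.3],[8.6,5.3,4.3],[8.6,5.3,4.3]],"delta_rot":[[0,0,0],[0,0,8],[0,0,18],[0,0,28],[0,0,36],[0,0,44.7],[0,0,44.7],[0,0,44.7]],"hand":[0.5,0.5,0.5,0.5,0.5,0.5,0.5,0.5]}'
cat > snap.py <<'E'
import sys,cv2,numpy as np
from bench import *
def snap(n,f):
    c=get_calibration(n);im,d=get_image(n);cv2.imwrite(f"pics/{f}.png",im[:,:,::-1]);np.savez(f"{f}.npz",im=im,d=d,K=c["intrinsics"],t=c["xyz"],R=np.array(c["attitude"]))
if __name__=="__main__": snap(*sys.argv[1:])
E
python3 snap.py wrist w2; python3 snap.py scene s2
python3 - <<'E'
from h import *
im,d,K,t,R=load("s2.npz");P=cloud(d,K,t,R);I=im.astype(int)
im,d,Kw,tw,Rw=load("w2.npz");Pw=cloud(d,Kw,tw,Rw)
for n,Q,J in(("scene",P,I),("wrist",Pw,im.astype(int))):
    m=(abs(Q[...,0]-572)<20)&(Q[...,1]>-30)&(Q[...,1]<75)&(Q[...,2]>15)&(Q[...,2]<75)
    q=Q[m];print(n,m.sum(),rect(q),"y,z medians by y bin",[(y,round(float(np.median(q[abs(q[:,1]-y)<5][:,2])),1),round(float(np.median(q[abs(q[:,1]-y)<5][:,0])),1)) for y in (-20,0,20,40,52) if (abs(q[:,1]-y)<5).sum()>3], "tip y",q[:,1].max() if len(q) else 0)
    m=(abs(Q[...,0]-567)<90)&(abs(Q[...,1]-148)<70)&(Q[...,2]>48)&(Q[...,2]<62)
    print("lid",rect(Q[m]),np.median(Q[m][:,2]))
E
```

```text
clock: 4.4
position: [576.5, -67.3, 47.1]
ee_rot: [0.726, -0.688, -0.0, 0.0]
contact_force: [0.4, -0.5, 0.1]
gripper_width: 16.3
grasp_force: 60.3
scene 160 (array([574. ,  13.6]), array([19.1, 88.2]), 3.24) y,z medians by y bin [(-20, 42.3, 576.2), (0, 43.1, 575.3), (20, 41.8, 573.8), (40, 43.0, 573.3), (52, 42.8, 572.5)] tip y 57.64730319082395
lid (array([567.6, 148. ]), array([152.9, 107.1]), 3.34) 54.23750936361205
wrist 1249 (array([573.3, -11.7]), array([16. , 37.6]), 3.32) y,z medians by y bin [(-20, 44.2, 573.7), (0, 44.2, 572.9)] tip y 7.136425163785276
lid (array([0., 0.]), array([0., 0.]), 0.0) nan
  return _methods._mean(a, axis=axis, dtype=dtype,
  ret = ret.dtype.type(ret / rcount)
```

View pics/w2.png

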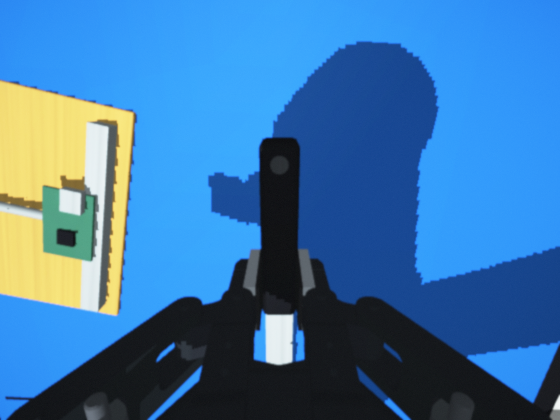

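The wrist view shows the handle held centrally, (280,140) to (280,300), with the blade straight ahead. From depth, the blade is level with its top at about 44 mm and its tip at y≈58. I'm inserting it now.

```bash
python3 -m creep '{"translation":[[-0.05,1,0.12],[-0.1,2,0.12],[-0.17,3,0.12],[-0.2,4,0.12],[-0.27,5,0.12],[-0.33,6,0.12],[-0.37,6.6,0.12],[-0.37,6.6,0.12]],"delta_rot":[[0,0,0],[0,0,0],[0,0,0],[0,0,0],[0,0,0],[0,0,0],[0,0,0],[0,0,0]],"hand":[0.5,0.5,0.5,0.5,0.5,0.5,0.5,0.5]}'
```

```text
clock: 5.5
position: [573.9, -0.6, 48.5]
ee_rot: [0.727, -0.686, 0.0, -0.0]
contact_force: [-0.4, 0.5, -0.3]
gripper_width: 16.4
grasp_force: 60.3
```

```bash
python3 -m creep '{"translation":[[0,0.08,1.6],[-0.02,0.33,2.7],[-0.04,0.74,3.7],[-0.07,1.3,4.7],[-0.11,2,5.5],[-0.16,2.8,6.3],[-0.21,3.7,6.9],[-0.26,4.7,7.4]],"delta_rot":[[0,0,0],[0,0,0],[0,0,0],[0,0,0],[0,0,0],[0,0,0],[0,0,0],[0,0,0]],"hand":[0.5,0.5,0.5,0.5,0.5,0.5,0.5,0.5]}'
python3 snap.py scene s3
python3 - <<'E'
from h import *
im,d,K,t,R=load("s3.npz");P=cloud(d,K,t,R)
Q=P[(abs(P[...,0]-567)<90)&(abs(P[...,1]-175)<90)&(P[...,2]>70)&(P[...,2]<165)]
print(len(Q),np.round(np.percentile(Q,[1,50,99],axis=0)));c=Q-Q.mean(0);n=np.linalg.svd(c,full_matrices=0)[2][2];print(n,np.arccos(abs(n[2])))
m=(abs(P[...,0]-572)<22)&(P[...,1]>0)&(P[...,1]<160)&(P[...,2]>75);q=P[m];print([(y,np.round(np.median(q[abs(q[:,1]-y)<5],axis=0)) ) for y in(20,60,100,130)if (abs(q[:,1]-y)<5).sum()>3])
E
```

```text
clock: 6.5
position: [571.2, 46.7, 122.8]
ee_rot: [0.727, -0.687, -0.0, 0.0]
contact_force: [0.7, -1.4, -2.4]
gripper_width: 16.8
grasp_force: 60.1
1349 [[493.  91.  71.]
 [570. 177. 116.]
 [640. 196. 145.]]
[ 0.04688009 -0.70194081 -0.71069076] 0.7803167243945619
[(20, array([579.,  19., 476.])), (60, array([579.,  60., 194.])), (100, array([580., 100., 444.])), (130, array([575., 130., 437.]))]
```

View pics/s3.png

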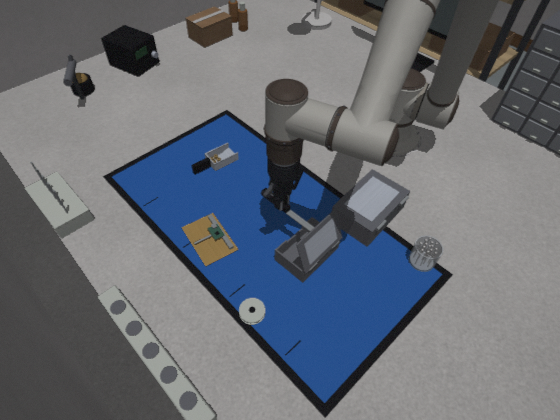

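The cover is up at about 1.2 rad, at (320,240) px, with the blade behind it. I'll push on past upright, then withdraw.

```bash
python3 -m creep '{"translation":[[-0.05,1,0.2],[-0.1,2,0.2],[-0.15,2.8,0.2],[-0.2,3.6,0.2],[-0.2,3.6,0.2],[-0.2,3.6,0.2],[0.1,-2,0.2],[0.5,-8,0.2]],"delta_rot":[[0,0,0],[0,0,0],[0,0,0],[0,0,0],[0,0,0],[0,0,0],[0,0,0],[0,0,0]],"hand":[0.5,0.5,0.5,0.5,0.5,0.5,0.5,0.5]}'
python3 snap.py scene s4; python3 snap.py top t4
python3 - <<'E'
from h import *
for f in("s4","t4"):
    im,d,K,t,R=load(f+".npz");P=cloud(d,K,t,R)
    Q=P[(abs(P[...,0]-567)<65)&(abs(P[...,1]-195)<40)&(P[...,2]>70)&(P[...,2]<165)]
    for z in (80,100,120,140,150):
        q=Q[abs(Q[:,2]-z)<8]
        if len(q)>5:print(f,z,len(q),np.round(np.median(q,axis=0),1))
E
```

```text
clock: 7.55
position: [576.4, -34.7, 124.5]
ee_rot: [0.728, -0.686, 0.0, -0.0]
contact_force: [0.4, -0.0, -0.5]
gripper_width: 16.3
grasp_force: 60.3
s4 80 42 [583.9 207.   78.1]
s4 100 41 [562.6 211.1 102. ]
s4 120 47 [583.4 215.1 119.3]
s4 140 127 [569.7 215.9 145.5]
s4 150 108 [573.9 216.3 146.2]
```

```bash
python3 -m creep '{"translation":[[-3,-4,-1],[-6,-7.5,-4],[-6,-7.5,-8],[-6,-7.5,-10.5],[-6,-7.5,-11.4],[-6,-7.5,-11.8],[-6,-7.5,-11.8],[-6,-7.5,-11.8]],"delta_rot":[[0,0,0],[0,0,0],[0,0,0],[0,0,0],[0,0,0],[0,0,0],[0,0,0],[0,0,0]],"hand":[0.5,0.5,0.5,0.5,0.5,0.5,0.5,0.5]}'
python3 -m creep '{"translation":[[0,0,0],[0,0,0],[0,0,0],[0,0,0]],"delta_rot":[[0,0,0],[0,0,0],[0,0,0],[0,0,0]],"hand":[4,5,5,5]}'
```

```text
clock: 8.65
position: [517.0, -108.9, 7.4]
ee_rot: [0.727, -0.687, 0.001, -0.001]
contact_force: [-0.0, 0.5, -0.8]
gripper_width: 16.5
grasp_force: 60.3
clock: 9.15
position: [516.3, -109.0, 6.6]
ee_rot: [0.727, -0.687, 0.0, -0.0]
contact_force: [0.8, -0.3, -0.9]
gripper_width: 50.2
grasp_force: 0.0
```

```bash
python3 -m creep '{"translation":[[0,0,3],[0,0,7],[1,-3,10],[2.5,-7,10],[4,-11,10],[5.5,-15,10],[6.8,-19.1,10],[6.8,-19.1,10]],"delta_rot":[[0,0,0],[0,0,5],[0,0,15],[0,0,25],[0,0,35],[0,0,45],[0,0,55],[0,0,65]],"hand":[5,5,5,5,5,5,5,5]}'
python3 -m creep '{"translation":[[0,0,0],[0,0,0],[0,0,0]],"delta_rot":[[0,0,8],[0,0,15.6],[0,0,15.6]],"hand":[4.5,4.5,4.5]}'
python3 snap.py wrist w5
python3 - <<'E'
from h import *
from bench import read_state
s=read_state();print(s["joints"],s["position"],s["ee_rot"])
im,d,K,t,R=load("w5.npz");P=cloud(d,K,t,R);I=im.astype(int)
m=(P[...,2]>28)&(P[...,2]<42)&(I.max(-1)<80)&(abs(P[...,0]-582)<50)&(abs(P[...,1]+300)<25)
print(m.sum(),rect(P[m]),np.percentile(P[m],[1,50,99],axis=0))
m=(P[...,2]>8)&(P[...,2]<42)&(abs(P[...,0]-540)<110)&(abs(P[...,1]+298)<50);print("scoop",rect(P[m]))
E
```

```text
clock: 10.15
position: [584.5, -302.8, 105.6]
ee_rot: [0.982, -0.187, -0.0, 0.0]
contact_force: [0.3, 0.6, -0.4]
gripper_width: 50.2
grasp_force: 0.0
clock: 10.52
position: [584.1, -300.0, 106.2]
ee_rot: [0.999, -0.054, -0.0, -0.0]
contact_force: [-0.5, -0.3, 0.5]
gripper_width: 44.6
grasp_force: 0.0
[-2.28744502e-01  5.40763014e-01 -6.71263268e-02 -8.03778788e-05
 -9.63414382e-01  1.69006184e+00] [ 584.06280696 -300.03480961  106.2821381 ] [ 9.98500880e-01 -5.47350723e-02 -2.44154940e-04 -7.64192301e-05]
1367 (array([ 583.3, -301.4]), array([13.8, 62.1]), 83.76) [[ 553.91224335 -310.44690211   30.58572123]
 [ 585.85623032 -301.62881766   35.80547567]
 [ 613.85561426 -292.57134493   37.46168167]]
scoop (array([ 538.9, -296.3]), array([ 60.1, 151.4]), 83.76)
```

View pics/w5.png

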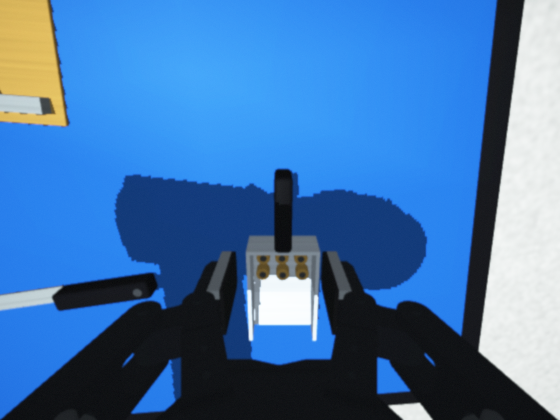

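The wrist view shows the pry tool lying flat at (80,290). The scoop handle is at (283,210), with all the spacers in the tray. I'm descending to grip.

```bash
python3 -m creep '{"translation":[[0.1,-0.15,-4],[0.1,-0.15,-8],[0.1,-0.15,-9.8],[0.1,-0.15,-9.8],[0.1,-0.15,-9.8],[0.1,-0.15,-9.8],[0.1,-0.15,-9.8],[0.1,-0.15,-9.8]],"delta_rot":[[0,0,0],[0,0,0],[0,0,0],[0,0,0],[0,0,0],[0,0,0],[0,0,0],[0,0,0]],"hand":[3.5,3.5,3.5,3,0.5,0.5,0.5,0.5]}'
python3 -m creep '{"translation":[[0,0,0.5],[0,0,1.5],[0,0,3],[0,0,5],[0,0,8],[0,0,11],[0,0,14],[0,0,14]],"delta_rot":[[0,0,0],[0,0,0],[0,0,0],[0,0,0],[0,0,0],[0,0,0],[0,0,0],[0,0,0]],"hand":[0.5,0.5,0.5,0.5,0.5,0.5,0.5,0.5]}'
```

```text
clock: 11.58
position: [586.5, -301.9, 10.2]
ee_rot: [0.999, -0.053, 0.002, 0.001]
contact_force: [0.9, -0.1, 5.3]
gripper_width: 12.8
grasp_force: 60.9
clock: 12.58
position: [586.9, -302.1, 152.3]
ee_rot: [0.999, -0.053, 0.003, 0.001]
contact_force: [0.2, 0.5, -2.7]
gripper_width: 12.9
grasp_force: 59.9
```

```bash
python3 -m creep '{"translation":[[0.2,0.7,0.2],[0.7,2.5,0.5],[1.6,5.8,0.8],[2.8,10,1],[4.2,15,1],[5.6,20,1],[7,25,1],[8.4,30,1]],"delta_rot":[[0,0,1],[0,0,2],[0,0,3],[0,0,4],[0,0,5],[0,0,6],[0,0,7],[0,0,8]],"hand":[0.5,0.5,0.5,0.5,0.5,0.5,0.5,0.5]}'
python3 -m creep '{"translation":[[1.4,5,0],[2.6,9.2,0],[3.5,12.3,0],[4,14.2,0],[4.2,15,0],[4.2,15,0],[4.2,15,0]],"delta_rot":[[0,0,1],[0,0,1.5],[0,0,1.5],[0,0,1.5],[0,0,1.5],[0,0,1.5],[0,0,1.5]],"hand":[0.5,0.5,0.5,0.5,0.5,0.5,0.5]}'
python3 snap.py scene s6
python3 - <<'E'
from h import *
from bench import read_state
s=read_state();print(s["joints"],s["position"],s["ee_rot"])
im,d,K,t,R=load("s6.npz");P=cloud(d,K,t,R);I=im.astype(int)
m=(abs(P[...,0]-640)<80)&(abs(P[...,1]-145)<45)&(P[...,2]>125)&(P[...,2]<185);print(rect(P[m]),np.percentile(P[m],[1,50,99],axis=0))
E
```

```text
clock: 13.58
position: [668.9, 1.5, 157.4]
ee_rot: [1.0, 0.017, -0.001, 0.0]
contact_force: [1.4, -0.3, -1.8]
gripper_width: 12.8
grasp_force: 59.9
clock: 14.45
position: [711.0, 147.3, 158.6]
ee_rot: [1.0, 0.029, -0.0, 0.0]
contact_force: [-0.3, -0.4, -2.4]
gripper_width: 13.0
grasp_force: 59.9
[ 4.25971688e-01  6.05974326e-01  1.95003053e-01  6.59394876e-05
 -1.16003635e+00  1.20205585e+00] [711.10214469 147.16452318 158.71877293] [ 9.99590219e-01  2.86248636e-02 -8.57219838e-05  6.87556289e-05]
(array([653.5, 146.3]), array([133.5,  61.5]), 4.02) [[589.67264377 113.26266236 147.06738871]
 [618.00714333 148.66144233 157.38395436]
 [718.52411346 176.32497723 183.29310127]]
```

```bash
python3 - <<'E'
import cv2
im=cv2.imread("pics/s6.png");cv2.imwrite("pics/s6c.png",cv2.resize(im[150:300,200:400],None,fx=3.5,fy=3.5,interpolation=cv2.INTER_CUBIC))
E
```

```text
(no output)
```

View pics/s6c.png

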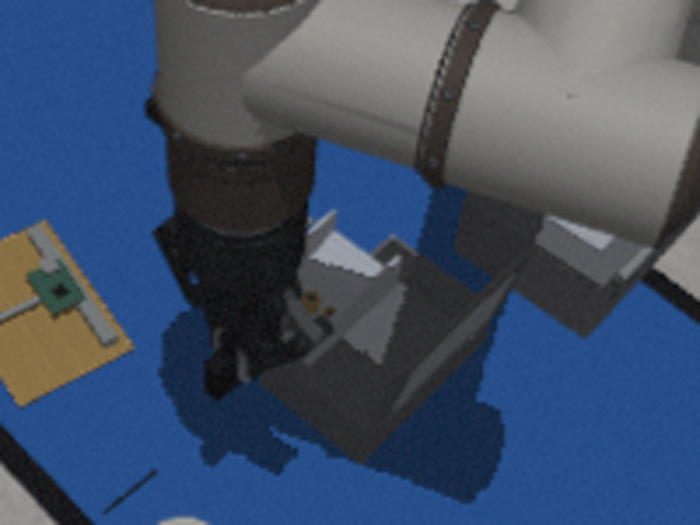

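The scoop lip is over the case at about x 590, y 145, the spacers are still in the tray, and the cover stands upright at (455,330) in the crop. I'm tilting about the lip.

```bash
python3 -m creep '{"translation":[[0,0,-0.5],[-0.15,0,-0.95],[-0.36,0,-1.4],[-0.67,0,-1.9],[-1.06,-0.05,-2.1],[-1.54,-0.1,-2.1],[-2.1,-0.1,-1.8],[-2.73,-0.15,-1.35]],"delta_rot":[[0.28,-5,0],[0.56,-10,0],[0.84,-15,0],[1.12,-20,0],[1.4,-25,0],[1.7,-30,0],[2,-35,0],[2.2,-40,0]],"hand":[0.5,0.5,0.5,0.5,0.5,0.5,0.5,0.5]}'; python3 -c "
from bench import *;print(read_state()['joints'])"
```

```text
clock: 15.5
position: [724.6, 140.2, 177.5]
ee_rot: [0.957, 0.015, 0.289, 0.024]
contact_force: [1.2, -0.7, -0.9]
gripper_width: 13.1
grasp_force: 60.0
[ 0.32434684  0.38338895 -0.5854701   1.34925594 -0.21839377 -0.00549011]
```

Outward tilt runs the wrist (j5) into its limit, so I'll level the scoop again and pour facing the other way, with the gripper leaning outward.

```bash
python3 -m creep '{"translation":[[0.5,0,1],[1,0,2],[1.5,0,3],[2,0,4],[2,0,5],[2,0,5],[2,0,5],[2,0,5]],"delta_rot":[[-0.28,5,0],[-0.56,10,0],[-0.84,15,0],[-1.12,20,0],[-1.4,25,0],[-1.7,30,0],[-1.8,33,0],[-1.8,33,0]],"hand":[0.5,0.5,0.5,0.5,0.5,0.5,0.5,0.5]}'; python3 -c "
from bench import *;print(read_state()['joints'])"; python3 snap.py top t7; python3 - <<'E'
import cv2
im=cv2.imread("pics/t7.png");cv2.imwrite("pics/t7c.png",cv2.resize(im[120:280,160:300],None,fx=3.7,fy=3.7,interpolation=cv2.INTER_CUBIC))
E
```

```text
clock: 16.5
position: [745.7, 140.2, 226.3]
ee_rot: [0.999, 0.025, 0.005, 0.032]
contact_force: [-0.2, 0.1, -2.1]
gripper_width: 13.1
grasp_force: 59.9
[ 0.42307829  0.62674304  0.37547086  0.06518972 -1.33682075  1.18199141]
```

View pics/t7c.png

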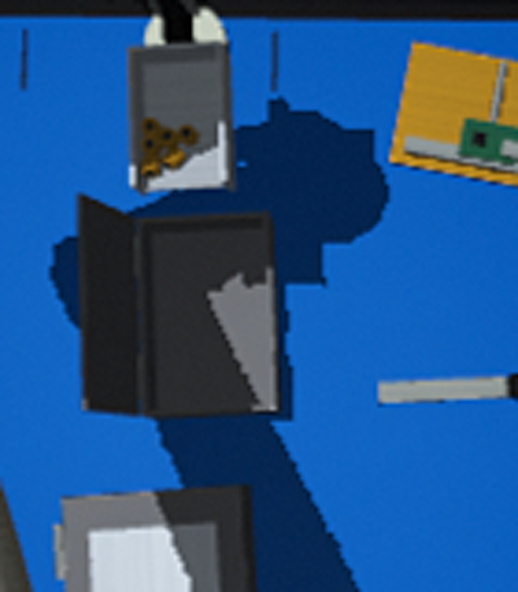

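All six spacers are still in the scoop, piled near the spout at (165,150) in the crop, and the cover stands open. I'm tipping the nose up a little, then swinging the scoop round.

```bash
python3 -m creep '{"translation":[[0,0,0],[0,0,0],[0,0,0],[0,0,0],[-1,0,0],[-2,0,0],[-3,0,0],[-4,0,0]],"delta_rot":[[1,3,0],[2,6,0],[3,9,0],[3.7,12,0],[3.7,14,0],[3.7,14,0],[3.7,14,0],[3.7,14,0]],"hand":[0.5,0.5,0.5,0.5,0.5,0.5,0.5,0.5]}'
python3 -m creep '{"translation":[[-1,0,0],[-2,0,0],[-3.5,0,0],[-5,0,0],[-6.5,0,0],[-8,0,0],[-9.5,0,0],[-11,0,0]],"delta_rot":[[0,0,-4],[0,0,-11],[0,0,-19],[0,0,-28],[0,0,-37],[0,0,-46],[0,0,-55],[0,0,-64]],"hand":[0.5,0.5,0.5,0.5,0.5,0.5,0.5,0.5]}'
python3 -c "
from bench import *;print(read_state()['joints'])"
```

```text
clock: 17.55
position: [703.8, 141.2, 227.5]
ee_rot: [0.993, 0.03, -0.116, -0.003]
contact_force: [0.3, 1.2, -2.0]
gripper_width: 12.8
grasp_force: 59.9
clock: 18.55
position: [593.4, 140.8, 227.4]
ee_rot: [0.856, -0.503, -0.097, -0.064]
contact_force: [-0.3, -0.2, -2.6]
gripper_width: 12.7
grasp_force: 60.0
[ 0.37550369  0.39755228  0.08944394 -0.2419531  -1.28899223  0.20331378]
```

```bash
python3 -m creep '{"translation":[[-1.5,0,0],[-3,0,0],[-4.5,0,0],[-6,0,0],[-7.5,0,0],[-9,0,0],[-10.5,0,0],[-12,0,0]],"delta_rot":[[0,0,-9],[0,0,-18],[0,0,-27],[0,0,-36],[0,0,-45],[0,0,-54],[0,0,-63],[0,0,-72]],"hand":[0.5,0.5,0.5,0.5,0.5,0.5,0.5,0.5]}'
python3 -m creep '{"translation":[[-1,0,0],[-2,0,0],[-3,0,0],[-4,0,0],[-4.6,0,0],[-5,0,0],[-5,0,0]],"delta_rot":[[0,0,-9],[0,0,-18],[0,0,-27],[0,0,-36],[0,0,-42],[0,0,-44],[0,0,-44]],"hand":[0.5,0.5,0.5,0.5,0.5,0.5,0.5]}'
python3 -c "
from bench import *
from scipy.spatial.transform import Rotation as R
s=read_state();print(s['joints'],s['position'],R.from_quat(s['ee_rot']).as_matrix().round(3))"
```

```text
clock: 19.55
position: [473.0, 140.4, 227.1]
ee_rot: [-0.397, 0.91, 0.04, 0.109]
contact_force: [-0.6, -0.3, -2.9]
gripper_width: 13.2
grasp_force: 59.9
clock: 20.42
position: [423.7, 140.6, 227.0]
ee_rot: [-0.03, 0.993, -0.003, 0.116]
contact_force: [-1.3, -0.8, -2.5]
gripper_width: 13.0
grasp_force: 59.9
[ 0.7965062  -0.03534631 -0.63560013  0.22735796 -0.81823219 -2.44979987] [423.74991905 140.55558862 226.97676909] [[-0.971 -0.059  0.231]
 [-0.06   0.998  0.001]
 [-0.231 -0.013 -0.973]]
```

```bash
python3 -m creep '{"translation":[[-0.2,0,-1.2],[-0.4,-0.1,-2.4],[-0.4,-0.2,-3.6],[-0.3,-0.2,-4.8],[-0.1,-0.3,-6],[0.2,-0.3,-7.2],[0.6,-0.4,-8.3],[1.1,-0.4,-9.3]],"delta_rot":[[-0.3,5.4,0],[-0.6,10.8,0],[-1,16.2,0],[-1.3,21.6,0],[-1.6,27,0],[-1.9,32.4,0],[-2.2,37.8,0],[-2.6,43.2,0]],"hand":[0.5,0.5,0.5,0.5,0.5,0.5,0.5,0.5]}'
python3 -c "
from bench import *
from scipy.spatial.transform import Rotation as R
s=read_state();print(s['joints'],s['position'],R.from_quat(s['ee_rot']).as_matrix().round(3))"
```

```text
clock: 21.42
position: [436.6, 137.1, 133.9]
ee_rot: [-0.031, 0.965, -0.013, -0.258]
contact_force: [0.4, 0.8, -2.5]
gripper_width: 12.8
grasp_force: 60.0
[ 0.51236511  0.47520423 -0.14156842 -0.21071151 -1.44061383 -1.93862112] [436.61284721 137.12710849 133.85148775] [[-0.864 -0.068 -0.498]
 [-0.054  0.998 -0.042]
 [ 0.5   -0.01  -0.866]]
```

Tracking is good at 30° tilt, so I'm pouring.

```bash
python3 -m creep '{"translation":[[0.5,0,0.4],[1.2,0.1,1.25],[1.9,0.1,2.05],[2.7,0.2,2.8],[3.5,0.2,3.45],[4.4,0.3,4],[5.3,0.35,4.55],[6.2,0.4,5]],"delta_rot":[[-0.3,5,0],[-0.6,10,0],[-0.9,15,0],[-1.2,20,0],[-1.5,25,0],[-1.8,30,0],[-2.1,35,0],[-2.4,40,0]],"hand":[0.5,0.5,0.5,0.5,0.5,0.5,0.5,0.5]}'
python3 -m creep '{"translation":[[0,0,0],[0,0,0.3],[0,0,0],[0,0,0.3],[0,0,0]],"delta_rot":[[0,0,0],[0,3,0],[0,0,0],[0,3,0],[0,0,0]],"hand":[0.5,0.5,0.5,0.5,0.5]}'
python3 -c "
from bench import *;print(read_state()['joints'])"; python3 snap.py scene s8;python3 snap.py top t8; python3 - <<'E'
import cv2,numpy as np
a=cv2.imread("pics/s8.png")[190:310,240:370];b=cv2.imread("pics/t8.png")[150:270,170:300]
cv2.imwrite("pics/p8.png",cv2.resize(np.hstack([a,b]),None,fx=3,fy=3,interpolation=cv2.INTER_CUBIC))
E
```

```text
clock: 22.42
position: [498.8, 141.2, 183.9]
ee_rot: [-0.029, 0.819, -0.022, -0.573]
contact_force: [-0.3, 0.1, -1.2]
gripper_width: 12.8
grasp_force: 60.2
clock: 23.05
position: [497.7, 141.3, 183.1]
ee_rot: [-0.029, 0.819, -0.022, -0.572]
contact_force: [-0.5, 0.5, -2.7]
gripper_width: 12.8
grasp_force: 60.2
[ 0.39230622  0.86221417  0.40149851 -0.39588218 -2.27264303 -1.95095485]
```

View pics/p8.png

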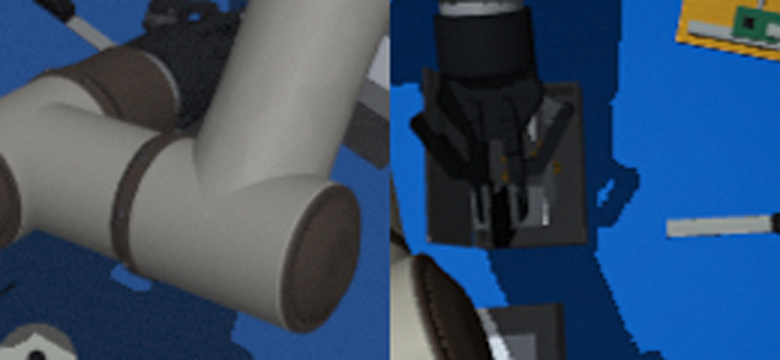

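The pour looks done, with brass visible inside the case, though the gripper hides part of it. I've viewed 11 pictures, one over the limit of 10, so from here I check numerically only. Next I level the scoop and check.

```bash
python3 -m creep '{"translation":[[-0.5,0,1.5],[-1,0,3],[-2,-0.1,4],[-3,-0.1,4],[-4,-0.2,4],[-5,-0.3,4],[-6,-0.4,4],[-7,-0.4,4]],"delta_rot":[[0.5,-8.7,0],[1.1,-17.5,0],[1.6,-26,0],[2.1,-35,0],[2.6,-44,0],[3.1,-52,0],[3.7,-61,0],[4.2,-70,0]],"hand":[0.5,0.5,0.5,0.5,0.5,0.5,0.5,0.5]}'
python3 snap.py top t9; python3 snap.py scene s9
cat > brass.py <<'E'
import sys
from h import *
for f in sys.argv[1:]:
    im,d,K,t,R=load(f+".npz");P=cloud(d,K,t,R)
    hsv=cv2.cvtColor(im,cv2.COLOR_RGB2HSV);m=((hsv[...,0]>8)&(hsv[...,0]<32)&(hsv[...,1]>110)&(hsv[...,2]>35)).astype(np.uint8)
    n,L,st,c=cv2.connectedComponentsWithStats(m)
    for i in range(1,n):
        q=P[L==i];q=q[np.isfinite(q[:,2])]
        if len(q)>2:
            p=np.median(q,axis=0)
            if 300<p[0]<900 and abs(p[1])<450 and p[2]<300:print(f,st[i,4],c[i].round(),p.round(),"spread",np.ptp(q,axis=0).round())
E
python3 brass.py t9 s9; python3 -c "
from bench import *
from scipy.spatial.transform import Rotation as R
s=read_state();print(s['joints'],s['position'],s['contact_force'],R.from_quat(s['ee_rot']).as_matrix().round(3))"
```

```text
clock: 24.15
position: [427.5, 137.0, 225.2]
ee_rot: [-0.031, 1.0, -0.005, 0.005]
contact_force: [-0.9, 0.4, -1.4]
gripper_width: 13.1
grasp_force: 60.0
t9 1269 [293. 150.] [738. -74.   4.] spread [121. 160.  23.]
t9 29 [220. 200.] [583. 136.  14.] spread [20. 16. 19.]
t9 3 [209. 201.] [580. 167.  14.] spread [3. 3. 3.]
t9 12 [224. 205.] [568. 123.  16.] spread [ 9.  8. 12.]
s9 6 [215. 218.] [ 674. -119.    1.] spread [ 5. 24.  6.]
s9 1074 [206. 241.] [743. -61.   2.] spread [101. 160.  13.]
s9 6 [222. 228.] [681. -75.   2.] spread [ 3. 22.  3.]
s9 6 [231. 240.] [691. -24.   2.] spread [ 2. 20.  5.]
s9 6 [301. 248.] [571. 128.  11.] spread [6. 4. 7.]
s9 14 [303. 253.] [579. 144.  15.] spread [9. 8. 9.]
s9 27 [309. 256.] [575. 161.  14.] spread [18. 16.  9.]
s9 6 [298. 254.] [593. 139.  13.] spread [ 6.  3. 10.]
[ 0.68578103  0.07803334 -0.42754208  0.0134618  -1.07312561 -2.19951534] [422.09561921 134.37595483 223.71067157] [-0.9312682   0.66383691 -1.16684507] [[-0.998 -0.063  0.001]
 [-0.063  0.998 -0.014]
 [-0.001 -0.014 -1.   ]]
```

Force reads 1.2 N, which matches the empty scoop, and brass is detected only inside the case. I'll set the scoop down in free space.

```bash
python3 -m creep '{"translation":[[0.3,-2,0],[1,-6,0],[2,-12,-1],[3,-18,-2],[4,-24,-3],[5,-30,-4],[5.8,-36,-5],[5.8,-41.4,-6]],"delta_rot":[[0.8,0,0],[0.8,0,0],[0.8,0,0],[0.8,0,0],[0.8,0,0],[0.8,0,0],[0.8,0,0],[0.8,0,0]],"hand":[0.5,0.5,0.5,0.5,0.5,0.5,0.5,0.5]}'
python3 -m creep '{"translation":[[0,0,-3],[0,0,-6],[0,0,-9],[0,0,-11.5],[0,0,-12.5],[0,0,-13],[0,0,-13]],"delta_rot":[[0,0,0],[0,0,0],[0,0,0],[0,0,0],[0,0,0],[0,0,0],[0,0,0]],"hand":[0.5,0.5,0.5,0.5,0.5,0.5,0.5]}'
python3 -c "
from bench import *
from scipy.spatial.transform import Rotation as R
s=read_state();print(s['position'],s['contact_force'],R.from_quat(s['ee_rot']).as_matrix().round(3))"
```

```text
clock: 25.25
position: [486.0, -279.1, 164.0]
ee_rot: [-0.03, 1.0, 0.0, 0.002]
contact_force: [1.7, 0.1, -1.3]
gripper_width: 12.8
grasp_force: 60.1
clock: 26.12
position: [486.4, -276.9, 34.6]
ee_rot: [-0.031, 1.0, 0.0, 0.002]
contact_force: [-0.3, -0.5, -0.7]
gripper_width: 12.8
grasp_force: 60.0
[ 486.42866002 -276.88637804   34.56363386] [-0.26936006 -0.50327561 -0.65782942] [[-0.998 -0.061  0.004]
 [-0.061  0.998  0.001]
 [-0.004  0.    -1.   ]]
```

```bash
python3 -m creep '{"translation":[[0,0,-1],[0,0,-1.8],[0,0,-2.2],[0,0,-2.35],[0,0,-2.35]],"delta_rot":[[0,0,0],[0,0,0],[0,0,0],[0,0,0],[0,0,0]],"hand":[0.5,0.5,0.5,0.5,0.5]}'
python3 -m creep '{"translation":[[0,0,0],[0,0,0],[0,0,0],[0,0,1],[0,0,4],[0,0,8],[0,0,13],[0,0,18]],"delta_rot":[[0,0,0],[0,0,0],[0,0,0],[0,0,0],[0,0,0],[0,0,0],[0,0,0],[0,0,0]],"hand":[2,4,4,4.5,4.5,4.5,4.5,4.5]}'
python3 -m creep '{"translation":[[-2,0,2],[-5,0,4],[-8,0,4],[-8,0,4],[-8,0,4]],"delta_rot":[[0,0,0],[0,0,0],[0,0,0],[0,0,0],[0,0,0]],"hand":[4.5,4.5,4.5,4.5,4.5]}'
python3 snap.py top t10; python3 snap.py scene s10; python3 snap.py wrist w10; python3 brass.py t10 s10 w10
python3 - <<'E'
from h import *
for f in("t10","s10"):
    im,d,K,t,R=load(f+".npz");P=cloud(d,K,t,R)
    for n,(x0,x1,y0,y1) in {"scoop":(430,640,-330,-225),"pry":(490,545,-190,30)}.items():
        m=(P[...,0]>x0)&(P[...,0]<x1)&(P[...,1]>y0)&(P[...,1]<y1)&(P[...,2]>6)&(P[...,2]<60);print(f,n,m.sum(),rect(P[m]),np.percentile(P[m][:,2],[5,50,97]).round(1))
        q=P[m]
        if n=="pry":print("  z by y",[(y,np.median(q[abs(q[:,1]-y)<8][:,2]).round(1)) for y in(-165,-140,-120,-100) if (abs(q[:,1]-y)<8).sum()>2])
        else:
            h=q[q[:,2]>26];print("  wall tops z by x",[(x,np.median(h[abs(h[:,0]-x)<12][:,2]).round(1)) for x in(470,500,520,545,570,590) if (abs(h[:,0]-x)<12).sum()>2])
    for z in(80,110,140):
        q=P[(abs(P[...,0]-567)<60)&(abs(P[...,1]-205)<35)&(abs(P[...,2]-z)<10)];print(" lid",z,np.median(q,axis=0).round() if len(q) else None)
E
```

```text
clock: 26.75
position: [486.1, -276.8, 10.5]
ee_rot: [-0.031, 1.0, 0.0, 0.002]
contact_force: [-0.5, 0.1, -1.9]
gripper_width: 13.0
grasp_force: 60.2
clock: 27.75
position: [485.7, -276.7, 192.9]
ee_rot: [-0.03, 1.0, 0.0, 0.002]
contact_force: [0.3, -0.8, 0.2]
gripper_width: 44.7
grasp_force: 0.0
clock: 28.38
position: [406.4, -276.9, 231.1]
ee_rot: [-0.031, 1.0, 0.0, 0.002]
contact_force: [-0.4, -0.5, 0.9]
gripper_width: 45.1
grasp_force: 0.0
t10 1274 [293. 150.] [738. -74.   4.] spread [121. 159.  23.]
t10 66 [215. 202.] [577. 147.  14.] spread [26. 44. 17.]
t10 12 [224. 205.] [567. 123.  15.] spread [ 9.  8. 15.]
t10 15 [209. 208.] [559. 167.  12.] spread [13. 11. 18.]
s10 7 [215. 217.] [ 672. -119.    2.] spread [ 7. 29.  6.]
s10 1076 [206. 241.] [743. -60.   2.] spread [ 99. 161.  14.]
s10 6 [222. 228.] [682. -76.   3.] spread [ 3. 21.  4.]
s10 6 [231. 240.] [690. -25.   2.] spread [ 4. 21.  5.]
s10 7 [301. 248.] [571. 129.  11.] spread [5. 4. 8.]
s10 14 [303. 253.] [578. 144.  15.] spread [11.  6.  8.]
s10 27 [309. 256.] [575. 163.  14.] spread [17. 17. 10.]
s10 6 [298. 254.] [
[... 561 characters left out ...]
.8, -46. ]), array([ 41.3, 122.9]), 3.84) [ 6.2 17.5 21.6]
  z by y [(-100, np.float64(18.4))]
 lid 80 [565. 201.  81.]
 lid 110 [564. 207. 110.]
 lid 140 [565. 213. 144.]
s10 scoop 540 (array([ 535.6, -269.6]), array([152.6,  65.1]), 3.44) [ 7.  21.1 35.7]
  wall tops z by x [(470, np.float64(34.0)), (500, np.float64(33.5)), (520, np.float64(30.4)), (545, np.float64(29.0)), (570, np.float64(29.2)), (590, np.float64(29.3))]
s10 pry 182 (array([517.9, -81.3]), array([ 19.2, 186.4]), 3.99) [ 7.4 17.3 21.4]
  z by y [(-165, np.float64(17.5)), (-140, np.float64(17.5)), (-120, np.float64(17.4)), (-100, np.float64(17.7))]
 lid 80 [581. 207.  80.]
 lid 110 [572. 213. 110.]
 lid 140 [570. 216. 146.]
```

Top view shows brass area for about six spacers, all at z≈14 inside the case, and none elsewhere. Scoop and pry tool are level on the bench and the cover stands at about 1.7 rad, so I'm handing in.

```bash
python3 -c "
from bench import *;print(job_done())"
```

```text
the job is handed in; nothing more can be done
None
```

The job is handed in with no verdict returned: by my last measurements the cover stands open at about 1.7 rad, the spacers (about six by brass area, none seen elsewhere) lie in the case, and the pry tool and scoop rest flat on the bench, but I viewed 11 pictures against the limit of 10.

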